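# Lock a guide roller on its axle pin with a push nut

## Robot

A 6-joint arm with a two-finger parallel gripper is mounted at the origin on the work surface. World frame = base frame: x ahead of the robot, y to its left, z up, the work surface at z = 0. Lengths are in m, angles in rad, forces in N, time in s.
With the tool pointing down it reaches from about 0.35 to 0.975 m from the base axis. Payload 7.1 kg.
Tool frame: the origin (TCP) lies on the mounting face of the last link; the fingertips stand 182 mm ahead of it and the grasp point (between the pads) lies 163 mm ahead of it (finger_overhang is the distance from the TCP to the fingertips, in m); z points along the fingers, y is the direction in which the jaws open and shut (so a half turn about z gives the same grasp; the last joint's range is limited). The gripper opens to 88 mm and grips with 3 to 60 N. Pads are 20 mm wide; open, the fingers measure 115 mm over their backs; the gripper's body (75 mm by 178 mm) begins 61 mm behind the grasp point.
Start: joints at [-1.179, 0.423, 1.63, -0, 1.089, -0.019], TCP at [0.25, -0.573, 0.405] pointing down, gripper open.
Joint ranges: [-3, 3], [-0.9, 2.11], [0.09, 2.58], [-1.31, 4.45], [0.11, 2.69], [-2.54, 2.54]. Speed limits (rad/s): [2.39, 2.39, 3.01, 3.14, 3.14, 3.14].

## Interface

Orientations are given as a rotation vector (axis times angle).
In Python, from cell import get_obs, camera, camera_params, job_done, recognise, pinpoint, finger_overhang gives the robot as it stands.
- The arm moves only by the tool drive_tool, never from a script. Its arguments are lists of equal length, an entry for each row: "translation": the shift along the tool's x, y, z in cm, a list of three; "turn": the turn, a rotation vector about the tool's x, y, z in rad, a list of three; "jaw": the closure in counts, from 0 (fully open) to 255 (shut). A call has 1 to 12 rows; each row is the pose to reach, as a shift and turn from the pose commanded when the call began, along the tool's axes at that moment; what a row does not reach only later rows make up. A row lasts 1/12 s, in which the tool goes at most 41.7 mm and 7.16 degrees, less where a joint would pass 70% of its speed; a pose out of reach is approached as far as the arm can. A call with a gripper value outside its range is refused whole. The fingers move at their own pace and stop on an object; the grip force is fixed at half the most. Time passes only in rows, so rows that repeat a pose let the fingers close. It gives the time, the measured TCP pose, the force and the opening at its end, in the units of the state.
- get_obs(): the state, without advancing time (a new reading comes with each control period).
- camera(name): name is "scene" or "side" or "wrist"; returns (picture, depth): 400x640x3 uint8, blue, green, red; 400x640 float32, m along the optical axis (not along the pixel's ray), 0 where there is no reading.
- camera_params(name): a dict with "fx", "fy", "cx", "cy" (pixels), "R" (3x3) and "t" (3): a world point X has camera coordinates R X + t; the wrist camera has in their place "hand_eye" (4x4, takes a point from camera to tool coordinates, whose origin is the TCP and whose axes are the flange's). Camera axes: x right, y down, z forward; pixel columns grow to the right and rows downward; lengths in m; the calibration is good to about 2 mm. A picture is of the moment at which its call begins: read the wrist's pose just before it. camera_params takes no time and is no camera call.
- job_done(): hands the job in, once; it reports no verdict.
Trained networks look in the newest picture that a camera, given by its name, has taken for a name from the list of things; names that differ only in an ending like _2 or _b are one class to them, and where a whole thing is asked for, a point or a joint stands for the part that bears it (a point fixed in the world has none). Each returns a list of dicts, best first, with "score" (0 to 1); they miss things now and then, are a little off and sometimes report something else, mostly with a low value. They report only what shows in the picture. A call takes as long as a camera call. They do not tell look-alikes from the thing itself.
- recognise(camera, thing): "point" ([x, y, z] in m, in world coordinates, good to about 4 mm: the middle of the surface that is visible of it).
- pinpoint(camera, thing): "point" ([x, y, z] in m, in world coordinates, good to about 4 mm: a listed point, or the origin of a listed thing).
The state is a dict: "time_s": time; "joint_pos": joint angles; "qvel": joint speeds; "effort": joint torques, N m; "ee_pos": TCP position; "orientation": TCP orientation; "force": force on the tool from outside, world axes, zero at the start; "moment": the same for the moment, N m; "width": opening from 0.0 (shut) to 1.0 (fully open).
Only numpy, scipy, OpenCV 4.12 (cv2) and the standard library are available. Lean on these libraries where they do the work, as an engineer would, in place of code of your own. Each camera call takes 0.05 s, during which the arm holds its last target. There are 200 camera calls.

## Task

In the carriage clamped in the black fixture, one of the four guide rollers is not locked yet. Take the large steel push nut from the pink tray, set it level over the bare end of that roller's axle pin, and press it straight down the pin until it sits tight on the roller and the wave spring washer under it is pressed flat. How far down that is has to be felt; stop there and do not lean on it, because the bearing is easily crushed. Let go, and leave the small brass nut, the spare roller, the bottle and the black canister alone.

Things in the scene. Friction and masses are not known exactly. Their poses are not given: they have to be found in the camera images.
- pin_top (a point): Centre of the tip of the open axle pin: upright, plain steel, 16 mm diameter; the flat tip is 9 mm across, below it a 5 mm high taper widens to 16 mm. The tip is 117 mm over the bench. Below, a white roller (50 mm across) with a steel hub (30 mm across) and a wave washer are already on this pin; their height differs from carriage to carriage. Axes parallel to fixture's.
- washer (a joint): Wave spring washer (30 mm across) lying on the open pin's roller hub: how far it is pressed down, 0 free to 3 mm flat, with a soft spring, 2 N when flat. A nut that has pressed it flat has its underside between 18 and 38 mm below pin_top, unknown until felt. The nut may press on the washer with at most 25 N, at any time; the roller's white tyre lies 4 mm below the flat washer.
- nut_mid (a point): Centre, half-way up (6.5 mm), of the large push nut: bright steel ring, 40 mm across, 13 mm high, about 70 g, lying flat, rim up. z up, the way it goes on. In its middle six spring teeth, 4 mm above its underside, leave an opening of 13 mm. Grip it by its outside.
- nut_teeth (a point): Centre of the large nut's tooth ring, 2.5 mm below nut_mid. Set on the pin, the teeth rest on its taper. The push then rises to about 7 to 13 N as they spread over the taper, drops to 2 to 8 N while they slide down the plain pin, grows by 2 N as the wave washer goes flat, then climbs steeply. The nut stays where it was pressed to and cannot be pulled off.
- fixture: Black clamping fixture, fixed, 220 x 190 mm, holding the aluminium carriage plate (170 x 150 mm, top 48 mm over the bench). Origin: underside centre; z up, x along its length to the clamp screw, which ends 150 mm from the centre. Open pin at (+55, +45) mm; the other corners (+-55, +-45) mm carry finished rollers, 50 mm across, with nuts on; their pins end 117 mm over the bench.
- tray: Pink perforated parts tray, fixed, 145 mm (its x) by 245 mm (its y), floor 4 mm thick, rim 14 mm high. Origin: centre of its underside. The two nuts and the spare roller stand on its floor in a row along its y, about 78 mm apart, in any order.
- small_nut_mid (a point): Centre, half-way up, of a small brass push nut, 30 mm across and 10 mm high, for another axle, in the tray. Leave alone.
- spare_roller_mid (a point): Centre, half-way up, of a spare white roller with steel hub, 50 mm across and 28 mm high, standing in the tray. Leave alone.
- bottle: Glass bottle 52 mm across, 120 mm high, standing on the bench. Origin: centre of its underside. Leave alone.
- canister: Black canister 60 mm across, 110 mm high, standing on the bench. Origin: centre of its underside. Leave alone.
There are look-alikes about, which are no part of the job. What is shaped like the part that bears nut_mid but orange is not meant.

How it is judged:
On the way, in this order (a step that is already met when the one before it is completed fails the run):
1. the large nut is set level on the open pin, with its teeth on the pin's end (horizontal distance between nut_teeth and pin_top below 0.003 m and z of nut_teeth in the frame of pin_top below -0.001 m and angle between nut_mid's own z axis and vertical below 0.12 rad), for 0.1 s.
2. the nut is pressed down until the wave washer is flat (value of joint washer above 0.002 m), for 0.1 s.
At the end, for the whole second after the job is handed in: the large nut is on the open pin, centred (3 mm), level (about 6 degrees), at rest, and holds the wave washer flat (pressed down by at least 2 of its 3 mm) with the robot let go (horizontal distance between nut_mid and pin_top below 0.003 m and z of nut_mid in the frame of pin_top below -0.009 m and angle between nut_mid's own z axis and vertical below 0.1 rad and value of joint washer above 0.002 m and linear speed of nut below 0.02 m/s); the robot touches nothing.
It fails at once if the nut presses on the washer and roller with more than 25 N (contact force between nut and washer above 25 N).
It fails at once if the small brass nut is moved more than 20 mm (distance of small_nut_mid from where it was at the start of the episode above 0.02 m).
It fails at once if the spare roller is moved more than 20 mm (distance of spare_roller_mid from where it was at the start of the episode above 0.02 m).
It fails at once if the bottle is moved more than 20 mm (distance of bottle from where it was at the start of the episode above 0.02 m).
It fails at once if the canister is moved more than 20 mm (distance of canister from where it was at the start of the episode above 0.02 m).
It also fails if it takes over 40 s, if anything falls off the work surface, if the arm or the gripper's body presses on something with over 40 N, if the wrist force passes 120 N, or if a joint passes its speed limit or range.

## Working session

There is one attempt and no reset: what is moved stays moved. The work goes in short steps, Python scripts to look and compute and a tool call to move; the robot and the scene stay as the last step left them, time stands still between calls to the robot, and variables do not carry over. Pictures are saved under pics/ and viewed, about 8 in all and at most 12, crops included, and the job is handed in when it is done.

Besides the shell and the picture viewer there is one more tool, called after "Emit:" as name(argument=value, ...) on one line, values as JSON. drive_tool: Moves the arm, as the interface text tells. Its arguments: {"type":"object","properties":{"translation":{"type":"array","items":{"type":"array","items":{"type":"number"}}},"turn":{"type":"array","items":{"type":"array","items":{"type":"number"}}},"jaw":{"type":"array","items":{"type":"number"}}},"required":["translation","turn","jaw"]}

```bash
mkdir -p pics; ls
cat > h.py <<'E'
import numpy as np, cv2
from cell import *
from scipy.spatial.transform import Rotation as Ro
def shot(n,tag):
    o=get_obs(); im,d=camera(n); cv2.imwrite(f'pics/{tag}.png',im); np.savez(f'pics/{tag}.npz',im=im,d=d,p=o['ee_pos'],r=o['orientation']); return im,d,o
def cw(n,o=None):
    P=camera_params(n)
    if 'hand_eye' in P:
        H=np.array(P['hand_eye']); T=np.eye(4); T[:3,:3]=Ro.from_rotvec(o['orientation']).as_matrix(); T[:3,3]=o['ee_pos']; return P,T@H
    T=np.eye(4); R=np.array(P['R']); T[:3,:3]=R.T; T[:3,3]=-R.T@np.array(P['t']); return P,T
def px2w(n,u,v,z,o=None):
    "pixel ray hits plane of height z"
    P,T=cw(n,o); r=T[:3,:3]@np.array([(u-P['cx'])/P['fx'],(v-P['cy'])/P['fy'],1]); c=T[:3,3]; return c+r*(z-c[2])/r[2]
def w2px(n,X,o=None):
    P,T=cw(n,o); c=np.linalg.inv(T)@np.r_[X,1]; return np.array([P['fx']*c[0]/c[2]+P['cx'],P['fy']*c[1]/c[2]+P['cy']])
E
python3 - <<'E'
from h import *
o=get_obs(); print(o)
for n in ['scene','side']:
    im,d,_=shot(n,n+'0')
    for t in ['nut_mid','pin_top','fixture','tray','small_nut_mid','spare_roller_mid','bottle','canister']:
        for q in pinpoint(n,t)[:3]: print(n,t,np.round(q['point'],3),round(q['score'],2),w2px(n,q['point']).round())
E
```

```text
pics
{'time_s': 0.0, 'joint_pos': array([-1.17899962e+00,  4.23850653e-01,  1.63070278e+00, -2.77609023e-05,
        1.08860617e+00, -1.90200994e-02]), 'qvel': array([-0.00098883, -0.0001414 , -0.00088244,  0.00160757, -0.00060463,
        0.00016311]), 'effort': array([-2.39360110e-03, -5.44629693e+01, -2.73677033e+01,  6.43495610e-02,
        2.27836613e-02, -1.04114670e-04]), 'ee_pos': array([ 0.24949926, -0.57272934,  0.40389033]), 'orientation': array([-3.07404221e+00, -6.40487875e-01,  4.93826084e-04]), 'force': array([-0.29036372, -0.03836981,  0.34437626]), 'moment': array([ 0.00641643,  0.01780564, -0.02863104]), 'width': 0.9996536663356095}
scene nut_mid [0.731 0.205 0.008] 0.74 [341. 294.]
scene nut_mid [0.359 0.295 0.005] 0.72 [444. 220.]
scene nut_mid [0.542 0.232 0.01 ] 0.6 [392. 248.]
scene pin_top [ 0.527 -0.159  0.116] 0.73 [263. 158.]
scene fixture [0.511 0.304 0.015] 0.6 [426. 251.]
scene fixture [ 0.522 -0.232 -0.005] 0.57 [247. 187.]
scene tray [ 0.554  0.24  -0.001] 0.61 [392. 256.]
scene small_nut_mid [0.598 0.171 0.012] 0.61 [358. 251.]
scene spare_roller_mid [0.507 0.307 0.015] 0.75 [428. 251.]
scene bottle [0.76  0.023 0.   ] 0.78 [264. 269.]
scene canister [ 0.382  0.018 -0.005] 0.69 [346. 192.]
side nut_mid [0.542 0.232 0.012] 0.6 [279. 310.]
side nut_mid [ 0.386  0.013 -0.003] 0.6 [409. 275.]
side nut_mid [0.73  0.2   0.005] 0.49 [222. 250.]
side pin_top [ 0.525 -0.164  0.118] 0.81 [401. 153.]
side fixture [ 0.523 -0.23   0.001] 0.76 [409. 173.]
side tray [ 0.547  0.235 -0.003] 0.7 [276. 314.]
side small_nut_mid [0.596 0.17  0.008] 0.59 [279. 273.]
side small_nut_mid [0.759 0.017 0.001] 0.38 [270. 192.]
side spare_roller_mid [0.509 0.305 0.015] 0.57 [265. 352.]
side spare_roller_mid [ 0.525 -0.164  0.12 ] 0.57 [401. 153.]
side bottle [0.758 0.018 0.003] 0.82 [269. 192.]
side canister [ 0.38   0.01  -0.002] 0.8 [412. 275.]
side canister [0.507 0.304 0.017] 0.66 [266. 352.]
```

Run:
```python
from h import *
a=cv2.imread('pics/scene0.png');b=cv2.imread('pics/side0.png')
c=cv2.resize(a[120:320,200:480],None,fx=2.8,fy=2.8,interpolation=cv2.INTER_CUBIC)
cv2.imwrite('pics/crop0.png',c)
```

```text
(no output)
```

View pics/scene0.png

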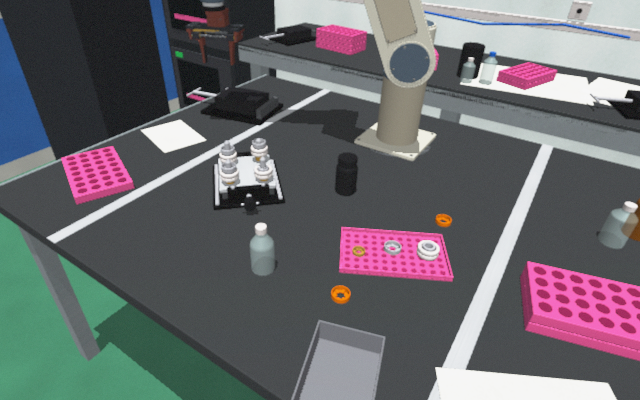

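View pics/crop0.png

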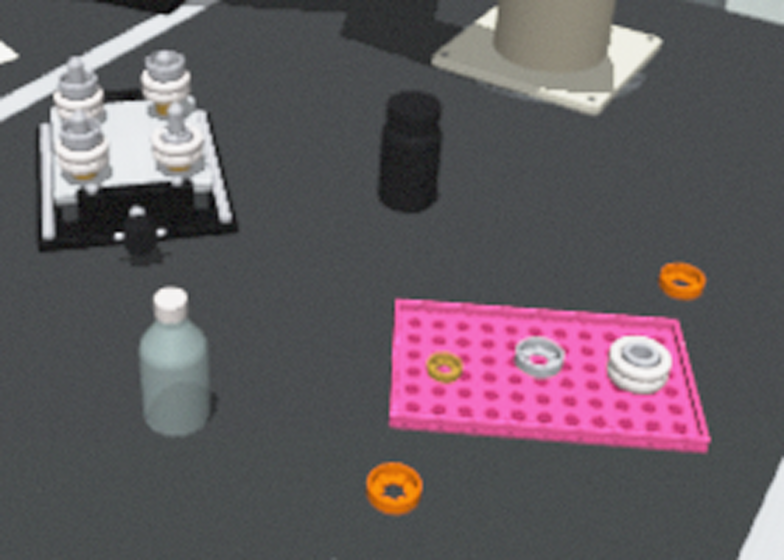

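View pics/side0.png

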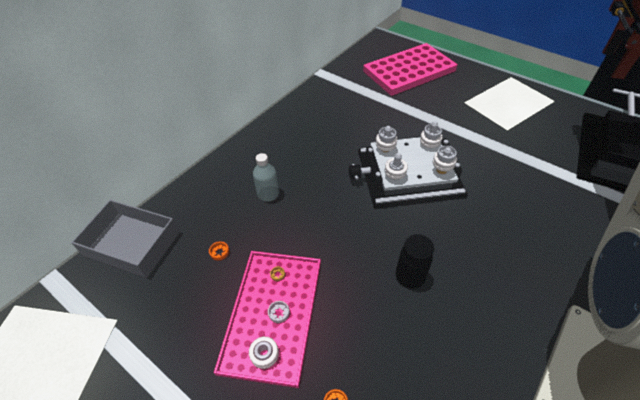

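The look-alikes are an orange ring at scene (341,294), another at (444,220), the small brass nut at (358,251) and the roller at (428,251). The bright steel ring at (392,248), in the middle of the tray, is the nut I want. The open pin is the thin one at (263,158).

```bash
cat >> h.py <<'E'
def plan(pos,yaw,o=None):
    "pos=TCP target, yaw=world angle of tool y, tool down; prints shift cm, turn"
    o=o or get_obs(); R=Ro.from_rotvec(o['orientation'])
    y=np.array([np.cos(yaw),np.sin(yaw),0]); z=np.array([0,0,-1.]); x=np.cross(y,z)
    T=Ro.from_matrix(np.c_[x,y,z])
    s=R.inv().apply(np.array(pos)-o['ee_pos'])*100; t=(R.inv()*T).as_rotvec()
    print('shift',s.round(2),'turn',t.round(3)); return s,t
E
python3 - <<'E'
from h import *
o=get_obs(); R=Ro.from_rotvec(o['orientation']).as_matrix(); print('toolx',R[:,0].round(3),'y',R[:,1].round(3))
P=camera_params('wrist'); print(P)
plan([0.526,-0.162,0.40],np.arctan2(R[1,1],R[0,1]))
for a in (33,213): plan([0.542,0.232,0.35],np.radians(a))
E
```

```text
toolx [ 0.917  0.399 -0.   ] y [ 0.399 -0.917  0.   ]
{'fx': 347.3796294631321, 'fy': 347.3796294631321, 'cx': 324.75888672279996, 'cy': 201.47984910623913, 'hand_eye': array([[-7.23054006e-04, -9.66103928e-01, -2.58152431e-01,
         7.08480614e-02],
       [ 9.99999620e-01, -8.24045554e-04,  2.83010759e-04,
         5.69991650e-04],
       [-4.86147169e-04, -2.58152128e-01,  9.66104157e-01,
         1.83481566e-02],
       [ 0.00000000e+00,  0.00000000e+00,  0.00000000e+00,
         1.00000000e+00]])}
shift [ 41.75 -26.64   0.47] turn [ 0.  0. -0.]
shift [ 58.96 -62.12   5.47] turn [ 0.     0.    -1.736]
shift [ 58.96 -62.12   5.47] turn [ 0.    -0.     1.406]
```

Emit:
drive_tool(translation=[[3.5, -2.2, 0], [7, -4.4, 0], [10.5, -6.7, 0], [14, -8.9, 0], [17.5, -11.1, 0], [21, -13.3, 0], [24.4, -15.5, 0], [27.8, -17.7, 0], [31.2, -20, 0], [34.7, -22.2, 0], [38.2, -24.4, 0], [41.7, -26.6, 0]], turn=[[0, 0, -0.12], [0, 0, -0.24], [0, 0, -0.36], [0, 0, -0.48], [0, 0, -0.6], [0, 0, -0.72], [0, 0, -0.84], [0, 0, -0.96], [0, 0, -1.08], [0, 0, -1.2], [0, 0, -1.32], [0, 0, -1.44]], jaw=[0, 0, 0, 0, 0, 0, 0, 0, 0, 0, 0, 0])

```text
time_s: 1.9
ee_pos: [0.5265, -0.1607, 0.405]
orientation: [1.882, 2.515, 0.0]
force: [0.6, -0.5, 0.1]
width: 1.004
```

Emit:
drive_tool(translation=[[0, 0, 0], [0, 0, 0], [0, 0, 0]], turn=[[0, 0, 0], [0, 0, 0], [0, 0, 0]], jaw=[0, 0, 0])

```text
time_s: 2.15
ee_pos: [0.5255, -0.1626, 0.4045]
orientation: [-1.89, -2.509, 0.001]
force: [0.7, -0.4, 0.1]
width: 1.0
```

Run:
```python
from h import *
im,d,o=shot('wrist','w1'); print(o['time_s'],o['ee_pos'],o['qvel'].round(3))
for q in pinpoint('wrist','pin_top')[:2]: print(np.round(q['point'],4),q['score'],w2px('wrist',q['point'],o).round(1))
for q in pinpoint('wrist','fixture')[:2]: print(np.round(q['point'],4),q['score'],w2px('wrist',q['point'],o).round(1))
plan([0.542,0.232,0.35],np.radians(33))
```

```text
2.15 [ 0.52549483 -0.16255747  0.40454741] [-0.032 -0.004  0.007  0.     0.002  0.001]
[ 0.5275 -0.1557  0.1183] 0.71 [329.1 191.9]
[ 0.5215 -0.2344  0.0017] 0.78 [304.4 230.3]
shift [37.6  12.48  5.46] turn [-0.    -0.    -0.299]
```

View pics/w1.png

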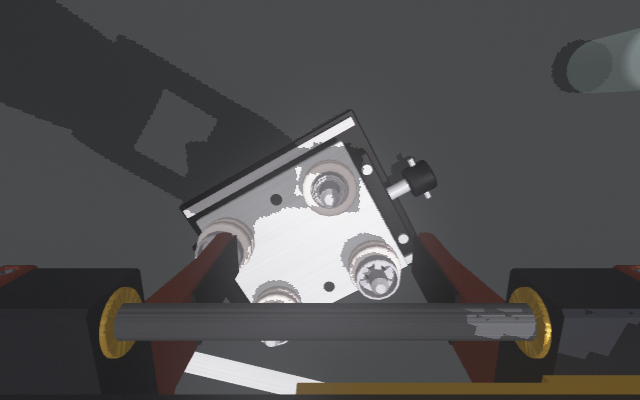

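The open pin shows as a bare tip at (329,190), with the fixture's clamp screw at (425,178). Next I'll fit the tip from the depth image, then head for the tray.

```bash
cat >> h.py <<'E'
def cloud(n,tag):
    f=np.load(f'pics/{tag}.npz'); o={'ee_pos':f['p'],'orientation':f['r']}; P,T=cw(n,o); d=f['d']
    v,u=np.mgrid[:400,:640]; c=np.stack([(u-P['cx'])/P['fx']*d,(v-P['cy'])/P['fy']*d,d],-1)
    W=c@T[:3,:3].T+T[:3,3]; W[d==0]=np.nan; return W,f['im'],o
E
python3 - <<'E'
from h import *
W,im,o=cloud('wrist','w1')
for z0 in (.105,.110,.113,.115,.117):
    m=(W[...,2]>z0)&(W[...,2]<.125)&(np.hypot(W[...,0]-.527,W[...,1]+.158)<.02)
    v,u=np.nonzero(m); print(z0,m.sum(),W[m].mean(0).round(4),u.mean().round(1),v.mean().round(1))
c=cv2.resize(im[150:240,280:380],None,fx=6,fy=6,interpolation=cv2.INTER_NEAREST); cv2.imwrite('pics/w1c.png',c)
E
```

```text
0.105 336 [ 0.5289 -0.16    0.1158] 329.3 196.7
0.11 309 [ 0.5291 -0.1604  0.1165] 329.3 197.4
0.113 294 [ 0.5292 -0.1607  0.1167] 329.4 197.8
0.115 225 [ 0.529  -0.1607  0.1175] 329.2 198.0
0.117 145 [ 0.5294 -0.1609  0.1184] 329.6 198.7
```

Emit:
drive_tool(translation=[[3.8, 1.25, 0], [7.6, 2.5, 0], [11.4, 3.75, 0], [15.2, 5, 0], [19, 6.25, 0], [22.8, 7.5, 0], [26.6, 8.75, 0.5], [30.4, 10, 1], [34, 11.25, 1.5], [37.6, 12.5, 2], [37.6, 12.5, 2.4], [37.6, 12.5, 2.4]], turn=[[0, 0, -0.05], [0, 0, -0.1], [0, 0, -0.15], [0, 0, -0.2], [0, 0, -0.25], [0, 0, -0.3], [0, 0, -0.3], [0, 0, -0.3], [0, 0, -0.3], [0, 0, -0.3], [0, 0, -0.3], [0, 0, -0.3]], jaw=[0, 0, 0, 0, 0, 0, 0, 0, 0, 0, 0, 0])

```text
time_s: 3.3
ee_pos: [0.5418, 0.2336, 0.3797]
orientation: [-1.492, -2.764, 0.002]
force: [-0.1, -0.6, 0.2]
width: 1.0
```

Run:
```python
from h import *
im,d,o=shot('wrist','w2'); print(o['time_s'],o['ee_pos'],o['qvel'].round(3))
for q in pinpoint('wrist','nut_mid')[:3]: print(np.round(q['point'],4),q['score'],w2px('wrist',q['point'],o).round(1))
W,im,o=cloud('wrist','w2')
m=(W[...,2]>.012)&(W[...,2]<.024)&(np.hypot(W[...,0]-.542,W[...,1]-.232)<.035)
v,u=np.nonzero(m); (c,r)=cv2.minEnclosingCircle(np.float32(W[m][:,:2])); print(m.sum(),W[m].mean(0).round(4),c,r,u.mean(),v.mean(), np.median(W[m][:,2]))
cv2.imwrite('pics/mix.png',np.hstack([cv2.resize(cv2.imread('pics/w1c.png'),(390,350)),cv2.resize(im[130:270,255:411],(390,350))]))
```

```text
3.3 [0.54177396 0.23356126 0.37967039] [-0.043 -0.023  0.02  -0.008  0.018 -0.011]
[0.5429 0.2321 0.0082] 0.97 [325.2 180.1]
[0.3648 0.297  0.0106] 0.68 [201.5  17.8]
394 [0.5413 0.2315 0.0177] (0.541282057762146, 0.23168082535266876) 0.019992979243397713 323.5431472081218 181.46700507614213 0.0179940264661535
```

View pics/mix.png

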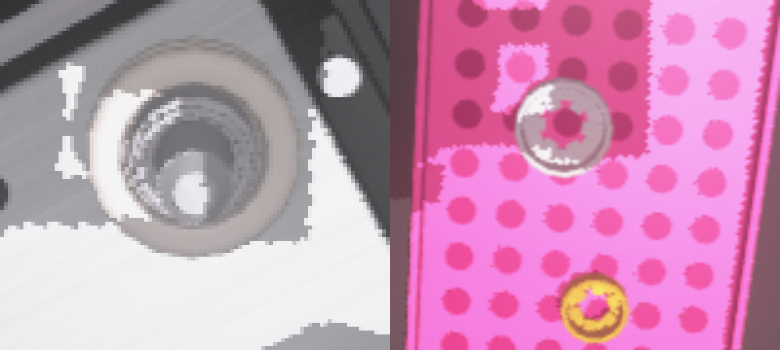

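The right half shows the bright steel nut at about (324,181), with a fitted radius of 20.0 mm, so the choice is confirmed. The brass nut lies below it. The left half shows the bare pin tip at about (329,199).

Run:
```python
from h import *
f=finger_overhang; fo=f() if callable(f) else f; print(fo)
W,im,o1=cloud('wrist','w1'); print('pin by pixel',px2w('wrist',329.2,199.2,.117,o1))
o=get_obs(); R=Ro.from_rotvec(o['orientation']).as_matrix(); print(o['ee_pos'],R.round(4),o['qvel'].round(3))
plan([0.5413,0.2317,fo+.0055],np.radians(33))
```

```text
0.182
pin by pixel [ 0.52917524 -0.16197278  0.117     ]
[0.54195592 0.23182475 0.38041351] [[-5.469e-01  8.372e-01 -1.000e-03]
 [ 8.372e-01  5.469e-01 -8.000e-04]
 [-1.000e-04 -1.200e-03 -1.000e+00]] [-0.016 -0.012  0.     0.001 -0.001  0.002]
shift [ 0.03 -0.04 19.29] turn [-0.001  0.     0.003]
```

Emit:
drive_tool(translation=[[0, 0, 4], [0, 0, 8], [0, 0, 12], [0, 0, 15], [0, 0, 17], [0, 0, 18], [0, 0, 18.7], [0, 0, 19.2], [0, 0, 19.3], [0, 0, 19.3], [0, 0, 19.3]], turn=[[0, 0, 0], [0, 0, 0], [0, 0, 0], [0, 0, 0], [0, 0, 0], [0, 0, 0], [0, 0, 0], [0, 0, 0], [0, 0, 0], [0, 0, 0], [0, 0, 0]], jaw=[75, 75, 75, 75, 75, 75, 75, 75, 75, 75, 75])

```text
time_s: 4.32
ee_pos: [0.5424, 0.2334, 0.1889]
orientation: [1.493, 2.763, 0.002]
force: [-0.2, 0.9, -0.6]
width: 0.706
```

Emit:
drive_tool(translation=[[0, 0, 0], [0, 0, 0], [0, 0, 0], [0, 0, 0], [0, 0, 0], [0, 0, 0], [0, 0, 0], [0, 0, 0]], turn=[[0, 0, 0], [0, 0, 0], [0, 0, 0], [0, 0, 0], [0, 0, 0], [0, 0, 0], [0, 0, 0], [0, 0, 0]], jaw=[255, 255, 255, 255, 255, 255, 255, 255])

```text
time_s: 4.98
ee_pos: [0.542, 0.2335, 0.188]
orientation: [1.493, 2.764, 0.0]
force: [-1.6, 0.8, 6.1]
width: 0.442
```

Emit:
drive_tool(translation=[[0, 0, -0.5], [0, 0, -1], [0, 0, -4], [0, 0, -8], [0, 0, -12], [0, 0, -15], [0, 0, -17.2], [-2, -1.4, -17.2], [-5, -3.5, -17.2], [-8, -5.6, -17.2], [-11, -7.7, -17.2], [-14, -9.8, -17.2]], turn=[[0, 0, 0], [0, 0, 0], [0, 0, 0], [0, 0, 0], [0, 0, 0], [0, 0, 0], [0, 0, 0], [0, 0, 0], [0, 0, 0], [0, 0, 0], [0, 0, 0], [0, 0, 0]], jaw=[255, 255, 255, 255, 255, 255, 255, 255, 255, 255, 255, 255])

```text
time_s: 5.98
ee_pos: [0.5361, 0.0611, 0.3601]
orientation: [1.492, 2.764, 0.0]
force: [0.9, -0.4, -1.2]
width: 0.443
```

Emit:
drive_tool(translation=[[-3, -2.1, 0], [-6, -4.2, 0], [-9, -6.3, 0], [-12, -8.4, 0], [-15, -10.5, 0], [-17, -11.9, 0], [-18.4, -12.9, 0], [-18.4, -12.9, 0], [-18.4, -12.9, 0], [-18.4, -12.9, 0]], turn=[[0, 0, 0], [0, 0, 0], [0, 0, 0], [0, 0, 0], [0, 0, 0], [0, 0, 0], [0, 0, 0], [0, 0, 0], [0, 0, 0], [0, 0, 0]], jaw=[255, 255, 255, 255, 255, 255, 255, 255, 255, 255])

```text
time_s: 6.82
ee_pos: [0.5294, -0.1615, 0.3597]
orientation: [-1.493, -2.763, -0.0]
force: [-0.6, 0.9, -0.6]
width: 0.443
```

Run:
```python
from h import *
im,d,o=shot('wrist','w3'); print(o)
R=Ro.from_rotvec(o['orientation']).as_matrix();
for q in pinpoint('wrist','nut_mid')[:2]+pinpoint('wrist','pin_top')[:2]: print(np.round(q['point'],4),q['score'],w2px('wrist',q['point'],o).round(1))
W,im,o=cloud('wrist','w3'); L=(W-o['ee_pos'])@R   # tool frame
m=(L[...,2]>.164)&(L[...,2]<.173)&(np.hypot(L[...,0],L[...,1])<.025)
print('rim in tool',m.sum(),cv2.minEnclosingCircle(np.float32(L[m][:,:2])),np.median(L[m][:,2]))
for dd in (d,): print('depth at nut',d[::25,330][:14].round(3))
s,_,_=shot('scene','s3')
P=w2px('scene',[.529,-.161,.16]); print(P); u,v=P.astype(int)
c=cv2.resize(s[v-50:v+50,u-50:u+50],(400,400),interpolation=cv2.INTER_CUBIC)
cv2.imwrite('pics/mix3.png',np.hstack([im[100:380,165:485].repeat(1,0),cv2.resize(c,(280,280))]))
```

```text
{'time_s': 6.8167, 'joint_pos': array([-3.17656906e-01,  3.77460904e-01,  1.82408647e+00,  3.57439733e-04,
        9.40493143e-01, -8.97730237e-01]), 'qvel': array([ 0.0191215 , -0.00109178, -0.00030692, -0.00081303, -0.00142978,
       -0.0019711 ]), 'effort': array([-9.16152690e-01, -4.85819614e+01, -2.44525176e+01, -1.24974709e-02,
        5.17205021e-02, -7.67427060e-03]), 'ee_pos': array([ 0.52941496, -0.16150136,  0.35965741]), 'orientation': array([-1.49341258e+00, -2.76337349e+00, -3.21954544e-04]), 'force': array([-0.59204367,  0.94090759, -0.6009725 ]), 'moment': array([ 0.00957513, -0.15294641,  0.02898419]), 'width': 0.4433726363589931}
[ 0.5317 -0.1609  0.1774] 0.87 [328.5 252.1]
[ 0.5285 -0.1565  0.1189] 0.62 [327.2 209.6]
rim in tool 1968 ((0.00235344422981143, 1.0537334674154408e-05), 0.024167867377400398) 0.16980441852170225
depth at nut [0.304 0.31  0.314 0.321 0.326 0.333 0.327 0.259 0.248 0.16  0.315 0.176
 0.273 0.074]
[261.60924121 143.02274373]
```

View pics/mix3.png

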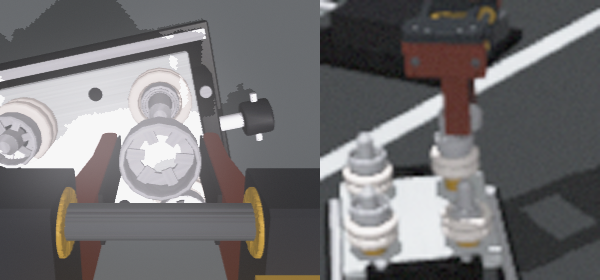

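```bash
cat > fit.py <<'E'
from h import *
from scipy.optimize import least_squares
W,im,o=cloud('wrist','w3'); R=Ro.from_rotvec(o['orientation']).as_matrix(); L=(W-o['ee_pos'])@R
r=np.hypot(L[...,0],L[...,1])
m=(L[...,2]>.168)&(L[...,2]<.1725)&(abs(L[...,1])<.0175)&(r<.026)
p=L[m]; print(m.sum())
for y in np.arange(-.016,.017,.004):
    q=p[abs(p[:,1]-y)<.001]; 
    if len(q): h=np.sqrt(.02**2-y*y); print(round(y,3),'x',q[:,0].min().round(4),q[:,0].max().round(4),'centre est',(q[:,0].min()+h).round(4),(q[:,0].max()-h).round(4),len(q))
# pin
m=(W[...,2]>.1135)&(W[...,2]<.122)&(np.hypot(W[...,0]-.529,W[...,1]+.161)<.012)
v,u=np.nonzero(m); print('pin tool',L[m].mean(0).round(4),'world',W[m].mean(0).round(4),m.sum(),u.mean(),v.mean(),u.min(),u.max(),v.min(),v.max())
c=cv2.resize(im[160:310,265:395],None,fx=4,fy=4,interpolation=cv2.INTER_CUBIC); cv2.imwrite('pics/w3c.png',c)
E
python3 fit.py
```

```text
1407
-0.016 x -0.013 0.011 centre est -0.001 -0.001 134
-0.012 x -0.017 0.0147 centre est -0.001 -0.0013 79
-0.008 x -0.0188 0.0172 centre est -0.0005 -0.0011 65
-0.004 x -0.0205 0.0181 centre est -0.0009 -0.0015 60
0.0 x -0.0213 0.0191 centre est -0.0013 -0.0009 72
0.004 x -0.0203 0.0182 centre est -0.0007 -0.0014 62
0.008 x -0.019 0.0174 centre est -0.0007 -0.0009 63
0.012 x -0.0171 0.015 centre est -0.0011 -0.001 71
0.016 x -0.0133 0.0118 centre est -0.0013 -0.0002 121
pin tool [2.900e-03 2.000e-04 2.429e-01] world [ 0.5279 -0.1589  0.1168] 256 324.53125 211.0390625 313 336 203 217
```

View pics/w3c.png

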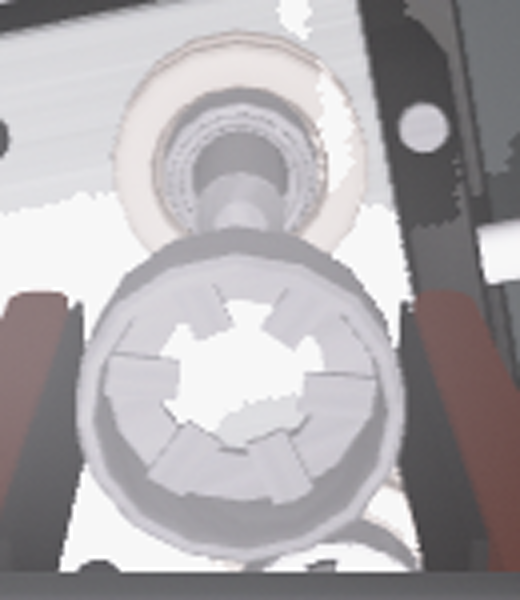

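The nut hides part of the tip. I'll move the tool back along its x and lower it so that nut and pin are both visible at similar depth.

Emit:
drive_tool(translation=[[-2, 0, 0], [-4, 0, 0.5], [-4, 0, 3], [-4, 0, 4.5], [-4, 0, 5], [-4, 0, 5], [-4, 0, 5], [-4, 0, 5]], turn=[[0, 0, 0], [0, 0, 0], [0, 0, 0], [0, 0, 0], [0, 0, 0], [0, 0, 0], [0, 0, 0], [0, 0, 0]], jaw=[255, 255, 255, 255, 255, 255, 255, 255])

```text
time_s: 7.68
ee_pos: [0.552, -0.1953, 0.3107]
orientation: [1.492, 2.763, 0.0]
force: [-1.7, -0.7, -0.6]
width: 0.439
```

```bash
cat > fit2.py <<'E'
from h import *
im,d,o=shot('wrist','w4'); print(o['ee_pos'],o['qvel'].round(3),o['force'])
W,im,o=cloud('wrist','w4'); R=Ro.from_rotvec(o['orientation']).as_matrix(); L=(W-o['ee_pos'])@R
m=(abs(W[...,2]-.117)<.0035)&(np.hypot(W[...,0]-.529,W[...,1]+.161)<.012)
v,u=np.nonzero(m); (c,r)=cv2.minEnclosingCircle(np.float32(L[m][:,:2]))
print('pin tool',L[m].mean(0).round(4),'world',W[m].mean(0).round(4),m.sum(),u.mean(),v.mean(),u.min(),u.max(),v.min(),v.max(),'circ',c,r)
uc,vc=int(u.mean()),int(v.mean()); print(uc-30,vc-30)
cc=cv2.resize(im[max(vc-30,0):vc+50,uc-40:uc+40],(560,560),interpolation=cv2.INTER_CUBIC); cv2.imwrite('pics/w4c.png',cc); print('origin',uc-40,max(vc-30,0),'scale 7')
E
python3 fit2.py
```

```text
[ 0.55195243 -0.19531328  0.31070071] [-0.003 -0.005 -0.003 -0.001 -0.002  0.001] [-1.71754353 -0.65237891 -0.6052884 ]
pin tool [ 0.0415 -0.0003  0.1938] world [ 0.5292 -0.1609  0.1169] 711 323.38677918424753 165.8649789029536 309 338 151 181 circ (0.040406595915555954, -0.0003107339143753052) 0.00790825579315424
293 135
origin 283 135 scale 7
```

View pics/w4c.png

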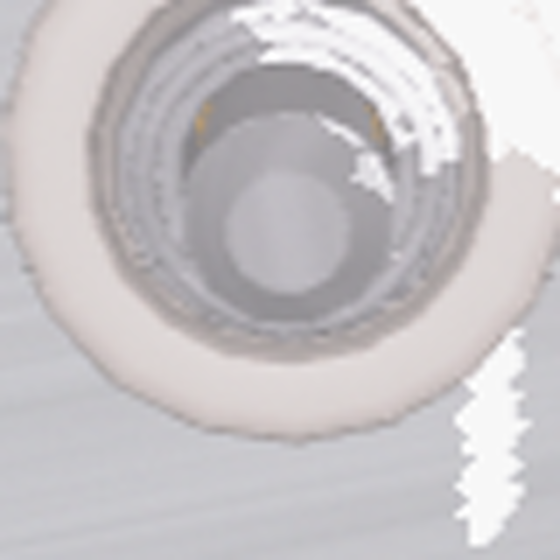

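The tip disc is clear, centred at (324.1,168.3). Now I'll work out the pin position relative to the nut.

```bash
cat > rel.py <<'E'
from h import *
W,im,o=cloud('wrist','w4'); R=Ro.from_rotvec(o['orientation']).as_matrix(); L=(W-o['ee_pos'])@R
pin=R.T@(px2w('wrist',324.1,168.3,.117,o)-o['ee_pos']); print('pin tool',pin.round(4))
m=(L[...,2]>.168)&(L[...,2]<.1725)&(abs(L[...,1])<.0185)&(np.hypot(L[...,0],L[...,1])<.026)
p=L[m]; e=[]
for y in np.arange(-.016,.017,.004):
    q=p[abs(p[:,1]-y)<.001]; e.append((q[:,0].min()+q[:,0].max())/2 if len(q) else np.nan)
print('nut x by strips',np.round(e,4))
# nut rim y from rim depth rows: extent at given x
for x in (-.018,-.016,-.014,.012,.014,.016):
    q=L[(L[...,2]>.168)&(L[...,2]<.1725)&(abs(L[...,0]-x)<.0008)&(abs(L[...,1])<.0185)]; print(x,q[:,1].min().round(4),q[:,1].max().round(4),'mid',((q[:,1].min()+q[:,1].max())/2).round(4))
rim=L[m]; print('rim z',np.median(rim[:,2]), 'tilt fit',np.linalg.lstsq(np.c_[rim[:,:2],np.ones(len(rim))],rim[:,2],rcond=None)[0].round(3))
P,T=cw('wrist',o); X=R.T@(T[:3,3]-o['ee_pos']); r=R.T@T[:3,:3]@np.array([(325.4-P['cx'])/P['fx'],(260-P['cy'])/P['fy'],1]); print('nut mid by w3 px',X+r*(.1705-X[2])/r[2])
E
python3 rel.py
```

```text
pin tool [0.0402 0.     0.1937]
nut x by strips [-0.0012 -0.0009 -0.0005 -0.0015 -0.0011 -0.001  -0.0008 -0.0006 -0.0014]
-0.018 -0.0103 0.0107 mid 0.0002
-0.016 -0.0137 0.0146 mid 0.0004
-0.014 -0.0156 0.016 mid 0.0002
0.012 -0.0149 0.0153 mid 0.0002
0.014 -0.0129 0.0136 mid 0.0003
0.016 -0.0107 0.0111 mid 0.0002
rim z 0.16985621126049733 tilt fit [-0.005  0.     0.17 ]
nut mid by w3 px [0.0001851 0.0006618 0.1705   ]
```

Emit:
drive_tool(translation=[[2, 0, 0], [4.1, 0, 0], [4.1, 0, 0], [4.1, 0, 0.6], [4.1, 0, 1.2], [4.1, 0, 1.5], [4.1, 0, 1.6], [4.1, 0, 1.6], [4.1, 0, 1.6]], turn=[[0, 0, 0], [0, 0, 0], [0, 0, 0], [0, 0, 0], [0, 0, 0], [0, 0, 0], [0, 0, 0], [0, 0, 0], [0, 0, 0]], jaw=[255, 255, 255, 255, 255, 255, 255, 255, 255])

```text
time_s: 8.48
ee_pos: [0.5293, -0.1616, 0.2937]
orientation: [1.494, 2.764, 0.0]
force: [-0.7, 1.3, 2.7]
width: 0.44
```

Emit:
drive_tool(translation=[[0, 0, 0.05], [0, 0, 0.1], [0, 0, 0.1]], turn=[[0, 0, 0], [0, 0, 0], [0, 0, 0]], jaw=[255, 255, 255])

```text
time_s: 8.73
ee_pos: [0.5292, -0.1615, 0.2929]
orientation: [1.493, 2.763, 0.0]
force: [-0.0, 1.1, 4.2]
width: 0.445
```

Emit:
drive_tool(translation=[[0, 0, 0.05], [0, 0, 0.1], [0, 0, 0.1]], turn=[[0, 0, 0], [0, 0, 0], [0, 0, 0]], jaw=[255, 255, 255])

```text
time_s: 8.98
ee_pos: [0.5292, -0.1614, 0.292]
orientation: [1.493, 2.763, 0.0]
force: [-0.8, 0.6, 4.9]
width: 0.446
```

Emit:
drive_tool(translation=[[0, 0, 0.05], [0, 0, 0.1], [0, 0, 0.1]], turn=[[0, 0, 0], [0, 0, 0], [0, 0, 0]], jaw=[255, 255, 255])

```text
time_s: 9.23
ee_pos: [0.5293, -0.1614, 0.2911]
orientation: [1.493, 2.763, 0.0]
force: [-0.5, 1.2, 5.7]
width: 0.445
```

Emit:
drive_tool(translation=[[0, 0, 0.05], [0, 0, 0.1], [0, 0, 0.1]], turn=[[0, 0, 0], [0, 0, 0], [0, 0, 0]], jaw=[255, 255, 255])

```text
time_s: 9.48
ee_pos: [0.5293, -0.1614, 0.2902]
orientation: [1.493, 2.763, 0.0]
force: [-0.6, 0.6, 5.0]
width: 0.446
```

Emit:
drive_tool(translation=[[0, 0, 0.05], [0, 0, 0.1], [0, 0, 0.1]], turn=[[0, 0, 0], [0, 0, 0], [0, 0, 0]], jaw=[255, 255, 255])

```text
time_s: 9.73
ee_pos: [0.5293, -0.1614, 0.2892]
orientation: [1.493, 2.763, 0.0]
force: [-0.7, 1.4, 6.6]
width: 0.445
```

Emit:
drive_tool(translation=[[0, 0, 0.05], [0, 0, 0.1], [0, 0, 0.1]], turn=[[0, 0, 0], [0, 0, 0], [0, 0, 0]], jaw=[255, 255, 255])

```text
time_s: 9.98
ee_pos: [0.5294, -0.1614, 0.2883]
orientation: [1.493, 2.763, 0.0]
force: [-0.2, 0.6, 6.6]
width: 0.442
```

Emit:
drive_tool(translation=[[0, 0, 0.05], [0, 0, 0.1], [0, 0, 0.1]], turn=[[0, 0, 0], [0, 0, 0], [0, 0, 0]], jaw=[255, 255, 255])

```text
time_s: 10.23
ee_pos: [0.5294, -0.1613, 0.2872]
orientation: [1.493, 2.763, 0.0]
force: [-0.1, -0.1, 5.9]
width: 0.451
```

Run:
```python
from h import *
im,d,o=shot('wrist','w5')
W,im,o=cloud('wrist','w5'); R=Ro.from_rotvec(o['orientation']).as_matrix(); L=(W-o['ee_pos'])@R
r=np.hypot(L[...,0]+.001,L[...,1]); m=(L[...,2]>.155)&(L[...,2]<.178)&(abs(L[...,1])<.0175)&(r<.0205)&(r>.0165)
print(o['ee_pos'],m.sum(),np.percentile(L[m][:,2],[5,25,50,75]))
m=(r<.006); print('pin tip world z',np.nanmedian(W[m][:,2]),m.sum())
cv2.imwrite('pics/w5c.png',cv2.resize(im[150:330,245:405],(640,590)))
```

```text
[ 0.52937625 -0.16134789  0.28719428] 2069 [0.16869042 0.16952231 0.17048709 0.17376503]
pin tip world z 0.11831477759097639 407
```

View pics/w5c.png

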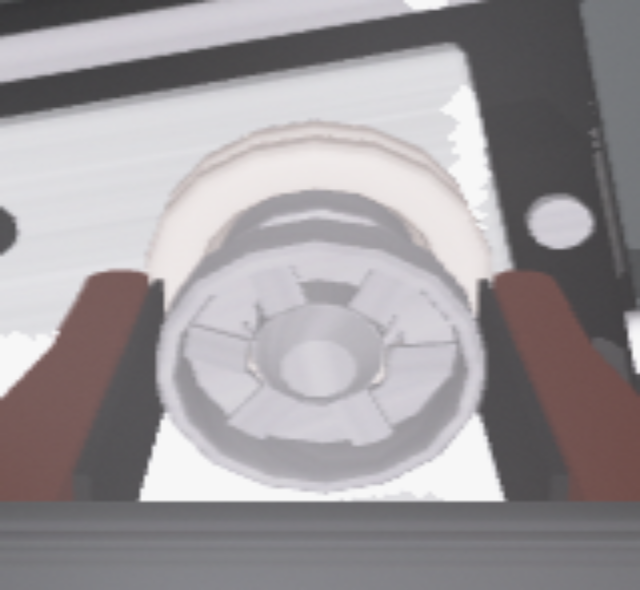

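The nut is level on the pin with the tip through its teeth, and it hasn't slipped in the grip. The w4 depth image should give a rough height for the washer.

Run:
```python
from h import *
for t,c in (('w4',(.5287,-.1617)),('w1',(.529,-.1615))):
    W,im,o=cloud('wrist',t); r=np.hypot(W[...,0]-c[0],W[...,1]-c[1])
    for a,b in ((0,.004),(.0095,.0115),(.0115,.0135),(.0135,.0145),(.018,.023)):
        m=(r>a)&(r<b)&(W[...,2]>.06); print(t,a,b,m.sum(),np.nanpercentile(W[m][:,2],[10,25,50,75,90]).round(4))
```

```text
w4 0 0.004 193 [0.1177 0.1181 0.1186 0.119  0.1195]
w4 0.0095 0.0115 264 [0.0877 0.0882 0.0892 0.0925 0.0935]
w4 0.0115 0.0135 575 [0.0884 0.0906 0.0927 0.2238 0.2257]
w4 0.0135 0.0145 718 [0.0873 0.089  0.2249 0.2263 0.2272]
w4 0.018 0.023 7252 [0.0854 0.1319 0.2272 0.2289 0.2431]
w1 0 0.004 79 [0.1176 0.1182 0.1186 0.1191 0.1197]
w1 0.0095 0.0115 103 [0.0878 0.0883 0.0893 0.0926 0.0933]
w1 0.0115 0.0135 174 [0.088  0.0888 0.0917 0.0929 0.0937]
w1 0.0135 0.0145 121 [0.0784 0.0856 0.0875 0.0883 0.0889]
w1 0.018 0.023 2796 [0.0853 0.0865 0.3308 0.3324 0.337 ]
```

The washer top is at about z=0.091 free and 0.0885 flat. That puts TCP contact near 0.274 and flat near 0.2715.

Emit:
drive_tool(translation=[[0, 0, 0.1], [0, 0, 0.2], [0, 0, 0.3], [0, 0, 0.4], [0, 0, 0.45], [0, 0, 0.45]], turn=[[0, 0, 0], [0, 0, 0], [0, 0, 0], [0, 0, 0], [0, 0, 0], [0, 0, 0]], jaw=[255, 255, 255, 255, 255, 255])

```text
time_s: 10.78
ee_pos: [0.529, -0.1612, 0.2819]
orientation: [-1.493, -2.764, -0.0]
force: [1.2, 2.9, 0.9]
width: 0.441
```

Emit:
drive_tool(translation=[[0, 0, 0.1], [0, 0, 0.2], [0, 0, 0.3], [0, 0, 0.4], [0, 0, 0.45], [0, 0, 0.45]], turn=[[0, 0, 0], [0, 0, 0], [0, 0, 0], [0, 0, 0], [0, 0, 0], [0, 0, 0]], jaw=[255, 255, 255, 255, 255, 255])

```text
time_s: 11.28
ee_pos: [0.529, -0.1612, 0.2774]
orientation: [-1.493, -2.764, -0.0]
force: [0.6, 1.9, 2.3]
width: 0.441
```

Emit:
drive_tool(translation=[[0, 0, 0.05], [0, 0, 0.1], [0, 0, 0.1], [0, 0, 0.1]], turn=[[0, 0, 0], [0, 0, 0], [0, 0, 0], [0, 0, 0]], jaw=[255, 255, 255, 255])

```text
time_s: 11.62
ee_pos: [0.529, -0.1612, 0.2765]
orientation: [-1.493, -2.764, 0.0]
force: [1.0, 2.7, 0.5]
width: 0.444
```

Emit:
drive_tool(translation=[[0, 0, 0.05], [0, 0, 0.1], [0, 0, 0.1], [0, 0, 0.1]], turn=[[0, 0, 0], [0, 0, 0], [0, 0, 0], [0, 0, 0]], jaw=[255, 255, 255, 255])

```text
time_s: 11.95
ee_pos: [0.529, -0.1613, 0.2755]
orientation: [-1.493, -2.764, 0.0]
force: [0.3, 2.3, 1.2]
width: 0.447
```

Emit:
drive_tool(translation=[[0, 0, 0.05], [0, 0, 0.05], [0, 0, 0.05]], turn=[[0, 0, 0], [0, 0, 0], [0, 0, 0]], jaw=[255, 255, 255])

```text
time_s: 12.2
ee_pos: [0.529, -0.1613, 0.2751]
orientation: [-1.493, -2.764, 0.0]
force: [-1.5, 1.6, 2.1]
width: 0.44
```

Emit:
drive_tool(translation=[[0, 0, 0.05], [0, 0, 0.05], [0, 0, 0.05]], turn=[[0, 0, 0], [0, 0, 0], [0, 0, 0]], jaw=[255, 255, 255])

```text
time_s: 12.45
ee_pos: [0.529, -0.1613, 0.2746]
orientation: [-1.493, -2.764, 0.0]
force: [-0.6, 1.8, 1.9]
width: 0.442
```

Emit:
drive_tool(translation=[[0, 0, 0.05], [0, 0, 0.05], [0, 0, 0.05]], turn=[[0, 0, 0], [0, 0, 0], [0, 0, 0]], jaw=[255, 255, 255])

```text
time_s: 12.7
ee_pos: [0.529, -0.1612, 0.274]
orientation: [-1.493, -2.764, 0.0]
force: [-0.9, 2.4, 0.9]
width: 0.442
```

Emit:
drive_tool(translation=[[0, 0, 0.05], [0, 0, 0.05], [0, 0, 0.05]], turn=[[0, 0, 0], [0, 0, 0], [0, 0, 0]], jaw=[255, 255, 255])

```text
time_s: 12.95
ee_pos: [0.529, -0.1612, 0.2737]
orientation: [-1.493, -2.764, 0.0]
force: [-2.2, 1.8, 2.3]
width: 0.445
```

Emit:
drive_tool(translation=[[0, 0, 0.05], [0, 0, 0.05], [0, 0, 0.05]], turn=[[0, 0, 0], [0, 0, 0], [0, 0, 0]], jaw=[255, 255, 255])

```text
time_s: 13.2
ee_pos: [0.529, -0.1612, 0.2731]
orientation: [-1.493, -2.764, -0.0]
force: [-1.4, 1.9, 2.1]
width: 0.441
```

Emit:
drive_tool(translation=[[0, 0, 0.05], [0, 0, 0.05], [0, 0, 0.05]], turn=[[0, 0, 0], [0, 0, 0], [0, 0, 0]], jaw=[255, 255, 255])

```text
time_s: 13.45
ee_pos: [0.5291, -0.1612, 0.2727]
orientation: [1.493, 2.764, 0.0]
force: [-1.2, 1.6, 4.3]
width: 0.444
```

Force is starting to rise, so I'll take one step at a time.

Emit:
drive_tool(translation=[[0, 0, 0.05], [0, 0, 0.05], [0, 0, 0.05]], turn=[[0, 0, 0], [0, 0, 0], [0, 0, 0]], jaw=[255, 255, 255])

```text
time_s: 13.7
ee_pos: [0.5291, -0.1612, 0.2722]
orientation: [1.493, 2.764, 0.0]
force: [-1.9, 2.8, 4.1]
width: 0.438
```

Emit:
drive_tool(translation=[[0, 0, 0.05], [0, 0, 0.05], [0, 0, 0.05]], turn=[[0, 0, 0], [0, 0, 0], [0, 0, 0]], jaw=[255, 255, 255])

```text
time_s: 13.95
ee_pos: [0.5291, -0.1613, 0.272]
orientation: [1.493, 2.764, 0.0]
force: [-3.0, 2.9, 7.6]
width: 0.441
```

Emit:
drive_tool(translation=[[0, 0, 0.03], [0, 0, 0.03], [0, 0, 0.03]], turn=[[0, 0, 0], [0, 0, 0], [0, 0, 0]], jaw=[255, 255, 255])

```text
time_s: 14.2
ee_pos: [0.5291, -0.1613, 0.2719]
orientation: [1.493, 2.764, 0.0]
force: [-3.4, 3.3, 9.9]
width: 0.44
```

The push climbs steeply: +6 N over the last 0.3 mm of actual travel, at the height predicted from depth. The washer is flat, so I'll release.

Emit:
drive_tool(translation=[[0, 0, 0], [0, 0, 0], [0, 0, 0], [0, 0, 0], [0, 0, 0]], turn=[[0, 0, 0], [0, 0, 0], [0, 0, 0], [0, 0, 0], [0, 0, 0]], jaw=[60, 60, 60, 60, 60])

```text
time_s: 14.62
ee_pos: [0.5291, -0.1614, 0.2712]
orientation: [-1.493, -2.764, 0.0]
force: [-1.0, 0.2, -0.3]
width: 0.757
```

Emit:
drive_tool(translation=[[0, 0, -1], [0, 0, -3], [0, 0, -6], [0, 0, -9], [-2, 0, -11], [-4, 0, -11], [-4, 0, -11], [-4, 0, -11]], turn=[[0, 0, 0], [0, 0, 0], [0, 0, 0], [0, 0, 0], [0, 0, 0], [0, 0, 0], [0, 0, 0], [0, 0, 0]], jaw=[60, 60, 60, 60, 60, 60, 60, 60])

```text
time_s: 15.28
ee_pos: [0.5509, -0.1951, 0.382]
orientation: [1.495, 2.762, 0.0]
force: [-0.2, -0.5, -0.7]
width: 0.767
```

Run:
```python
from h import *
im,d,o=shot('wrist','w6'); W,im,o=cloud('wrist','w6'); print(o['ee_pos'],get_obs()['force'])
c=(.529,-.1613); r=np.hypot(W[...,0]-c[0],W[...,1]-c[1])
for a,b in ((0,.004),(.0175,.0195),(.0215,.024)):
    m=(r>a)&(r<b)&(W[...,2]<.13); print(a,b,m.sum(),np.nanpercentile(W[m][:,2],[10,25,50,75,90]).round(4))
m=(r>.0165)&(r<.022)&(W[...,2]>.097)&(W[...,2]<.108); p=W[m]
print(cv2.minEnclosingCircle(np.float32(p[:,:2])),np.linalg.lstsq(np.c_[p[:,:2],np.ones(len(p))],p[:,2],rcond=None)[0].round(3))
u,v=w2px('wrist',[*c,.1],o).astype(int); print(u,v)
cv2.imwrite('pics/w6c.png',cv2.resize(im[max(v-60,0):v+60,u-70:u+70],(700,600),interpolation=cv2.INTER_CUBIC))
```

```text
[ 0.55093506 -0.19510832  0.38198585] [-0.18700937  0.32285475 -0.12496458]
0 0.004 98 [0.1178 0.1183 0.1187 0.1191 0.1195]
0.0175 0.0195 514 [0.0863 0.0973 0.102  0.1028 0.1034]
0.0215 0.024 413 [0.0837 0.0845 0.0851 0.0856 0.086 ]
((0.5299749970436096, -0.16218531131744385), 0.02013481967151165) [-0.007  0.002  0.106]
324 148
```

View pics/w6c.png

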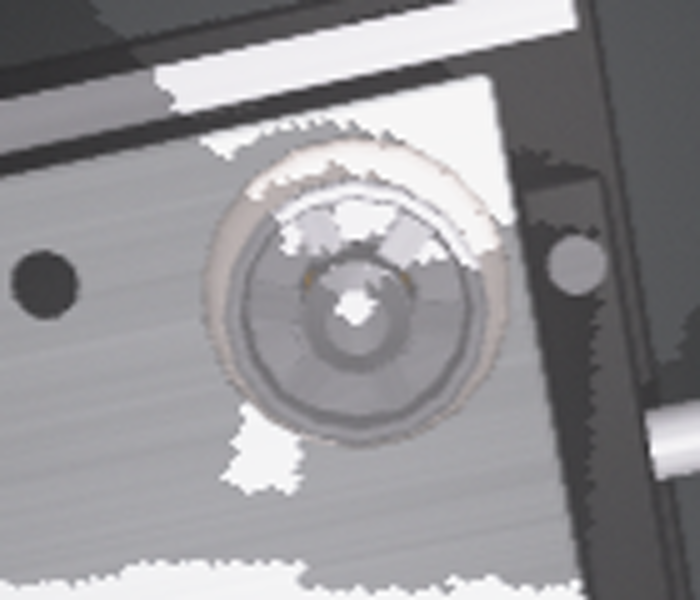

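The nut sits centred and level on the roller. Its rim is 17.1 mm above the tyre, against 13 + 4 = 17 mm expected for a flat washer.

```bash
python3 -c "
from cell import *
print(job_done(), get_obs()['time_s'])"
```

```text
the job is handed in; nothing more can be done
the job is handed in; nothing more can be done
```

The large steel push nut is on the open pin, pressed down to a flat washer, and released. The job is handed in; no verdict was reported.

**What I did:** I gripped the nut from the tray, lined it up over the pin using the wrist camera, and pressed in steps of 1 mm or less near the taper and the end. The push was about 5–6.5 N over the taper, slightly under the expected 7–13 N peak. It slid at about 2 N, then climbed steeply from about 4 to 10 N over the last 0.3 mm of travel. I stopped there, well under the 25 N limit.

**Last checks, all from one wrist view:**
- **Seating:** the nut's rim is 17.1 mm above the tyre; a flat washer should give 17 mm.
- **Level:** the rim is tilted by less than 0.01 rad.
- **Centring:** the rim's circle fit lies about 1 mm from the pin, within camera accuracy and the 3 mm limit.
- **Robot:** the gripper is clear, with no contact force.

I did not look again at the small brass nut, spare roller, bottle or canister after the job. The only contact force near the tray was 6 N while gripping the nut.

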